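# Clamp the brass mandrel in the bench chuck

### The arm

A 7-joint arm with a two-finger parallel gripper is mounted at the origin on the work surface. World frame = base frame: x ahead of the robot, y to its left, z up, the work surface at z = 0. Lengths are in m, angles in rad, forces in N, time in s.
With the tool pointing down it reaches from about 0.425 to 0.925 m from the base axis. Payload 6.8 kg.
Tool frame: the origin (TCP) lies between the finger pads; the fingertips stand 14 mm ahead of it and the grasp point (between the pads) lies 5 mm behind it; z points along the fingers, y is the line along which they close (so a half turn about z gives the same grasp; the last joint's range is limited). The gripper opens to 85 mm and grips with 20 to 120 N. Pads are 22 mm wide; open, the fingers measure 114 mm over their backs; the gripper's body (76 mm by 85 mm) begins 54 mm behind the grasp point. The pads swing forward as they close: fully open they stand 13 mm farther back than shut.
Start: joints at [1.138, 0.477, 0.022, 1.555, -0.011, 1.109, -0.083], TCP at [0.215, -0.64, 0.209] pointing down, gripper open.
Joint ranges: [-2.96, 2.96], [-0.34, 2.1], [-1.41, 1.46], [0.24, 2.44], [-1.37, 4.51], [0.17, 1.92], [-2.96, 2.96]. Speed limits (rad/s): [2.39, 2.39, 3.14, 3.14, 3.14, 3.14, 3.14].

### API

Orientations are given as a rotation vector (axis times angle).
In Python, from bench import r, eyes, ticket gives the robot as it stands. The module is installed in compiled form; this text tells all that it offers.
- The arm moves only by the tool arm_command, never from a script. Its argument "plan" is text: rows parted by semicolons, each of 4 numbers parted by spaces: the shift along the tool's x, y, z in m, then the turn about the tool's z in degrees. In form: tx ty tz yaw; .... A call has 1 to 20 rows; each row shifts and turns the commanded pose from where the row before left it, along the tool's axes as they then stand; what a row does not reach is not made up. A row lasts 1/8 s, in which the tool goes at most 62.5 mm and 10.7 degrees, less where a joint would pass 70% of its speed; a pose out of reach is approached as far as the arm can. A call is refused whole if a number of a shift passes 0.0625 or a number of a turn 10.7, either way. A call with a gripper value outside its range is refused whole. "hand" is the closure, from -1 (fully open) to 1 (shut), set as the call begins (left out, the last holds). The fingers move at their own pace and stop on an object; "grip_force" is the grip in N (left out, the last holds). Time passes only in rows, so rows that do not move let the fingers close. It gives the time, the measured TCP pose, the force, the opening and the grip force at its end, in the units of the state.
- r.get_obs(): the state, without advancing time (a new reading comes with each control period).
- eyes.grab_frame(name): name is "side" or "top"; returns (picture, depth): 400x640x3 uint8, red, green, blue; 400x640 float32, m along the optical axis (not along the pixel's ray), 0 where there is no reading.
- eyes.calibration(name): a dict with "fov_y" (degrees; the focal length in pixels is half the picture's height over the tangent of half this angle, whatever the lens; pixels are square), "cx", "cy" (the principal point, pixels), "k1" (the pictures are not rectified: a ray, as slopes to the right and down, at radius r is drawn at 1 + k1 r^2 times it, then the intrinsics apply), "origin" and "attitude" of the camera in the world. Camera axes: x right, y up, looking along -z (the intrinsics and any distortion apply to the point x, -y, -z); pixel columns grow to the right and rows downward; lengths in m; the calibration is good to about 2 mm. A picture is of the moment at which its call begins. calibration takes no time and is no camera call.
- ticket.hand_in(): hands the job in; it is judged then, once.
The state is a dict: "clock": time; "joints": joint angles; "qvel": joint speeds; "tau": joint torques, N m; "tcp_pos": TCP position; "orientation": TCP orientation; "contact_force": force on the tool from outside, world axes, zero at the start; "moment": the same for the moment, N m; "grip_width": finger opening in m; "gripper_force": force on a finger pad.
Only numpy, scipy, OpenCV 4.12 (cv2) and the standard library are available. Lean on these libraries where they do the work, as an engineer would, in place of code of your own. Each camera call takes 0.05 s, during which the arm holds its last target. There are 200 camera calls.

### The job

Take the brass-headed mandrel out of the wooden block and lower it, shank down, into the open bench chuck until it stands on the bottom, without letting it drop. Then turn the knurled sleeve clockwise, regrasping as needed, until the three jaws have closed and grip the mandrel firmly, upright and in the middle, and let go. Leave the other two mandrels standing in the block.

Things in the scene. Friction and masses are not known exactly. Their poses are not given: they have to be found in the camera images.
- brass_mandrel: The mandrel to clamp: a bright steel shank, 20 mm thick and 60 mm long, under a straight brass head, 26 mm thick and 28 mm tall with two copper lines; 88 mm tall in all, about 0.25 kg. It stands upright in one of the three holes of the wooden block, 40 mm of its shank in the hole. Origin: centre of the underside of its shank; z runs up along it.
- steel_mandrel: A mandrel of the same size (steel shank 20 mm thick, 88 mm tall in all) with a dark steel, cone-shaped head, standing in another hole of the wooden block; leave it there. Origin: centre of the underside of its shank; z along it.
- black_mandrel: A mandrel of the same size (steel shank 20 mm thick, 88 mm tall in all) with a black rubber, dome-shaped head, standing in another hole of the wooden block; leave it there. Origin: centre of the underside of its shank; z along it.
- block: Fixed wooden block, 70 x 210 x 45 mm (x, y, z), with three holes 24 mm wide and 40 mm deep along its y axis, 68 mm apart, the middle one in its centre. Origin: centre of its underside.
- chuck: Upright three-jaw bench chuck, bolted down. Its axis is vertical through the origin, the centre of its underside. Green round foot, 120 mm wide, 18 mm high; a dark collar, 62 mm wide, up to 34 mm; above it the turning sleeve. The jaws start open, inner faces 15 to 17 mm from the axis.
- well (a point): Bottom of the chuck's well: a flat floor on the chuck's axis, 18 mm above its underside. A mandrel standing here has its head from 60 to 88 mm above this point, clear of sleeve and jaws.
- sleeve_top (a point): Centre of the top of the chuck's turning sleeve: a knurled aluminium ring with a red mark on its rim, 58 mm wide outside, 50 mm inside, 37 mm tall (down from this point). Turned clockwise seen from above it closes all three jaws, 2 mm per rad; 2.6 to 3.5 rad reach a 20 mm shank. Takes 0.2 N m, more once the jaws bite; 0.5 N m is firm. It stays as left.
- jaw0: One of three steel jaws inside the sleeve, 7 mm thick, 14 mm wide, 38 mm tall, top level with the sleeve's, 0 degrees round from the chuck's x axis. This origin is not on the jaw: it coincides with the chuck's origin when the jaw is fully open and shifts with it as it closes (by 7 mm at a 20 mm shank).
- jaw1: One of three steel jaws inside the sleeve, 7 mm thick, 14 mm wide, 38 mm tall, top level with the sleeve's, 120 degrees round from the chuck's x axis. This origin is not on the jaw: it coincides with the chuck's origin when the jaw is fully open and shifts with it as it closes (by 7 mm at a 20 mm shank).
- jaw2: One of three steel jaws inside the sleeve, 7 mm thick, 14 mm wide, 38 mm tall, top level with the sleeve's, 240 degrees round from the chuck's x axis. This origin is not on the jaw: it coincides with the chuck's origin when the jaw is fully open and shifts with it as it closes (by 7 mm at a 20 mm shank).
Things that resemble listed ones, but are neither listed nor needed, are in the scene too. What is shaped like the brass_mandrel but white is not meant.

How it is judged:
By the outcome, as a careful person would: the job done as asked, in the order asked, and still so for the second after the job is handed in, with the robot touching nothing.
It also fails if it takes over 72 s, if anything falls off the work surface, if the arm or the gripper's body presses on something with over 40 N, if the wrist force passes 120 N, or if a joint passes its speed limit or range.

## Working session

There is one attempt and no reset: what is moved stays moved. The work goes in short steps, Python scripts to look and compute and a tool call to move; the robot and the scene stay as the last step left them, time stands still between calls to the robot, and variables do not carry over. Pictures are saved under pics/ and viewed, at most 10 in all, crops included, and the job is handed in when it is done.

Besides the shell and the picture viewer there is one more tool, called as a command line: name --argument value ..., lists and objects as JSON in quotes. arm_command: Moves the arm, as the interface text tells. Its arguments: {"type":"object","properties":{"plan":{"type":"string"},"hand":{"type":"number"},"grip_force":{"type":"number"}},"required":["plan"]}

```bash
mkdir -p pics; cat > h.py <<'E'
import numpy as np, cv2
from bench import r, eyes, ticket
from scipy.spatial.transform import Rotation as R
def grab(n):
    im,d=eyes.grab_frame(n); np.savez(f'{n}.npz',im=im,d=d); return im,d
def world(n,u,v,depth):
    c=eyes.calibration(n); f=200/np.tan(np.radians(c['fov_y'])/2)
    xd=np.array([(u-c['cx'])/f,(v-c['cy'])/f]); x=xd.copy()
    for _ in range(20): x=xd/(1+c['k1']*(x@x))
    return np.array(c['origin'])+Rm(c['attitude'])@np.array([x[0],-x[1],-1.])*depth
def Rm(a):
    a=np.array(a,float)
    return a if a.shape==(3,3) else R.from_rotvec(a).as_matrix() if a.size==3 else R.from_quat(a).as_matrix()
def onz(n,u,v,z):
    o=np.array(eyes.calibration(n)['origin']); p=world(n,u,v,1.)-o
    return o+p*(z-o[2])/p[2]
E
python3 - <<'E'
from h import *
for n in('side','top'):
    print(n,eyes.calibration(n)); im,d=grab(n); cv2.imwrite(f'pics/{n}1.png',im[...,::-1])
print(r.get_obs())
E
```

```text
side {'fov_y': 53.90799438770586, 'cx': 324.31179890734916, 'cy': 202.96619153809903, 'k1': -0.055105033319037613, 'origin': array([ 0.42878613, -0.48205118,  0.58834563]), 'attitude': array([ 0.74113372, -0.07400018, -0.16837621])}
top {'fov_y': 50.1171831046781, 'cx': 319.93884444588804, 'cy': 199.79385898011964, 'k1': 0.00847950658660406, 'origin': array([ 0.31438491, -0.0122433 ,  0.97624974]), 'attitude': array([ 0.17153036, -0.17508712, -1.52563909])}
{'clock': 0.1, 'joints': array([ 1.13788955,  0.47767827,  0.02232895,  1.55634597, -0.01152444,
        1.10930581, -0.08308377]), 'qvel': array([ 0.00063103, -0.00206236, -0.00015403, -0.0019514 ,  0.00050992,
        0.00240133, -0.00078574]), 'tau': array([ 3.36959274e-03, -5.97760856e+01,  1.61256161e+00, -2.81957549e+01,
        1.27141274e-02,  5.00517097e-03,  3.01760430e-06]), 'tcp_pos': array([ 0.21523107, -0.63916597,  0.20785175]), 'orientation': array([-3.09869291e+00, -5.07769497e-01,  5.43749987e-04]), 'contact_force': array([ 0.16718225,  0.3990337 , -0.09335568]), 'moment': array([-0.02054352,  0.05033323, -0.03891144]), 'gripper_force': 0.0, 'grip_width': 0.08530274977252252}
```

View pics/top1.png

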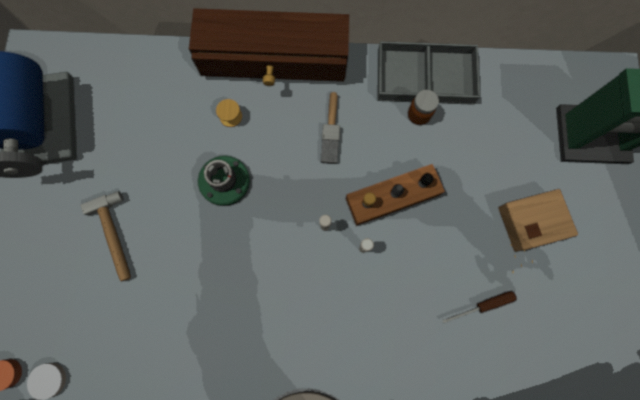

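View pics/side1.png

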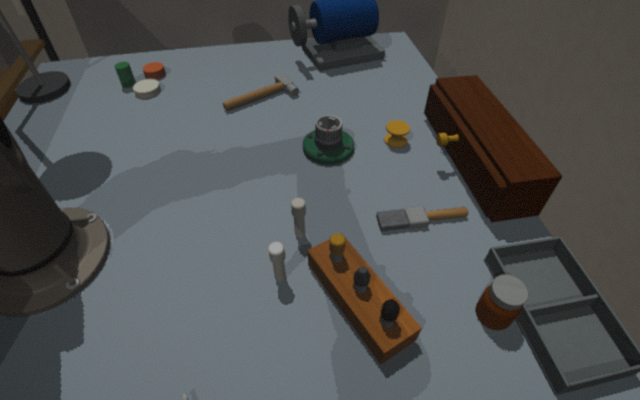

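The top view shows the block near (395,195), with heads at (370,200) brass, (398,190) dark and (427,180) black. The white look-alikes stand at (326,222) and (367,245), the yellow knobs at (228,113) and (268,75), and the chuck at (220,177). The mandrel at (370,200) in the top view, or (338,245) in the side view, fits because it is brass and stands in the block. I'll confirm that in a crop.

```bash
python3 - <<'E'
from h import *
t=np.load('top.npz')['im'];s=np.load('side.npz')['im']
def c(im,x,y,w,h,k): return cv2.resize(im[y:y+h,x:x+w],None,fx=k,fy=k,interpolation=cv2.INTER_CUBIC)
A=np.hstack([c(t,190,145,65,65,6),c(t,340,160,65,65,6)])
B=np.hstack([c(s,295,105,65,35,6),c(s,310,222,65,35,6)])
o=np.vstack([A,B[:210]]); o=np.clip(o*1.7,0,255).astype(np.uint8)
cv2.imwrite('pics/crop1.png',o[...,::-1])
E
```

```text
(no output)
```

View pics/crop1.png

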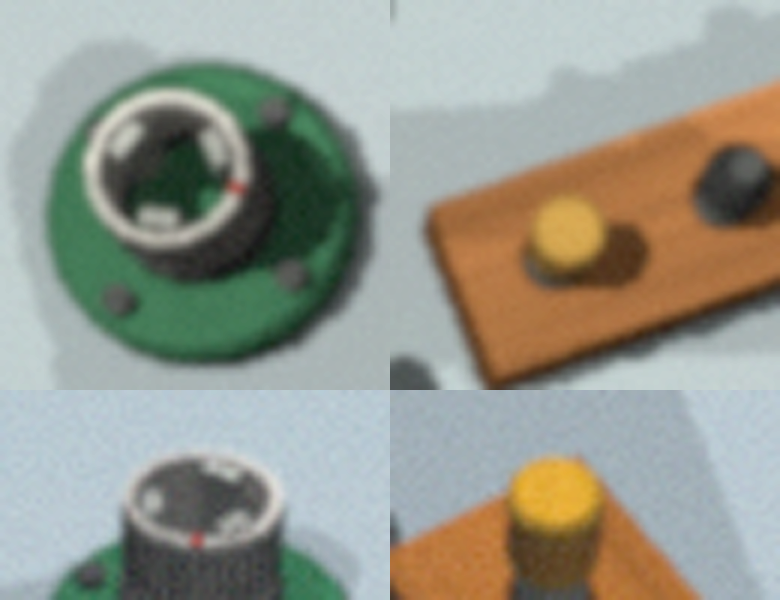

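The crop confirms it: the mandrel at top (369.3,198.3), side (337.1,238.8) has a flat, straight brass head in the block's end hole. The sleeve ring is centred at top (217.6,172.6), side (328.4,122.8). Its jaws are open and the red mark faces the robot's right.

```bash
python3 - <<'E'
from h import *
P={'brass':((369.3,198.3),(337.1,238.8),.093),'sleeve':((217.6,172.6),(328.4,122.8),.071)}
def ray(n,p):
    o=np.array(eyes.calibration(n)['origin']); d=world(n,*p,1.)-o; return o,d/np.linalg.norm(d)
for k,(a,b,z) in P.items():
    (o1,d1),(o2,d2)=ray('top',a),ray('side',b)
    A1=np.eye(3)-np.outer(d1,d1);A2=np.eye(3)-np.outer(d2,d2)
    x=np.linalg.solve(A1+A2,A1@o1+A2@o2)
    print(k,'top',onz('top',*a,z).round(4),'side',onz('side',*b,z).round(4),'tri',x.round(4))
    for n,p in(('top',a),('side',b)):
        d=np.load(n+'.npz')['d']; u,v=np.round(p).astype(int); q=world(n,*p,float(np.median(d[v-1:v+2,u-1:u+2]))); print(' depth',n,q.round(4))
# block axis from 3 heads (top)
for p in((398,190),(427,180)): print(onz('top',*p,.09).round(3))
# ring points by depth: fit circle to points at z~0.071
d=np.load('top.npz')['d']; q=np.array([world('top',u,v,float(d[v,u])) for v in range(150,200) for u in range(195,250) if d[v,u]>0])
s=q[(q[:,2]>.066)&(q[:,2]<.078)]; print(len(s),s.mean(0),s.min(0),s.max(0))
o=r.get_obs(); print(Rm(o['orientation']).round(3))
E
```

```text
brass top [ 0.521  -0.1149  0.093 ] side [ 0.5201 -0.1134  0.093 ] tri [ 0.5201 -0.1147  0.0948]
 depth top [ 0.5213 -0.1151  0.0916]
 depth side [ 0.5198 -0.1144  0.0943]
sleeve top [0.571  0.2165 0.071 ] side [0.5695 0.2207 0.071 ] tri [0.5691 0.2154 0.0751]
 depth top [0.5858 0.2297 0.0188]
 depth side [0.574  0.2432 0.0544]
[ 0.542 -0.176  0.09 ]
[ 0.567 -0.239  0.09 ]
255 [0.57117682 0.21754182 0.07094967] [0.54170082 0.18778137 0.06612923] [0.60043325 0.24748493 0.07598978]
[[ 0.948  0.319 -0.001]
 [ 0.319 -0.948  0.001]
 [-0.    -0.002 -1.   ]]
```

arm_command --plan "0.0326 -0.0286 0 0;0.0326 -0.0286 0 0;0.0326 -0.0286 0 0;0.0326 -0.0286 0 0;0.0326 -0.0286 0 0;0.0326 -0.0286 0 0;0.0326 -0.0286 0 0;0.0326 -0.0286 0 0;0.0326 -0.0286 0 0;0.0326 -0.0286 0 0;0.0326 -0.0286 0 0;0.0326 -0.0286 0 0;0.0326 -0.0286 0 0;0.0326 -0.0286 0 0;0 0 0 -10.2;0 0 0 -10.2;0 0 0 -10.2;0 0 0 -10.2;0 0 0 -10.2;0 0 0 -10.2" --hand -1 --grip_force 40

```text
clock: 2.6
tcp_pos: [0.5198, -0.1146, 0.2083]
orientation: [-2.404, -2.022, 0.001]
contact_force: [0.5, -0.2, -0.5]
grip_width: 0.0857
gripper_force: 0.0
```

arm_command --plan "0 0 0.02 -10.2;0 0 0.02 -10.2;0 0 0.02 -10.2;0 0 0 0"

```text
clock: 3.1
tcp_pos: [0.5186, -0.1146, 0.1471]
orientation: [-1.793, -2.575, 0.002]
contact_force: [-0.4, 0.6, 0.2]
grip_width: 0.0849
gripper_force: 0.0
```

```bash
cat > st.py <<'E'
from h import *
import sys
o=r.get_obs(); T=Rm(o['orientation']); p=o['tcp_pos']
print('t',o['clock'],'p',p.round(4),'q',o['joints'].round(2),'F',o['contact_force'].round(1),'M',o['moment'].round(2),'w',round(o['grip_width'],4),'gf',round(o['gripper_force'],1))
print('x',T[:,0].round(3),'y',T[:,1].round(3),'z',T[:,2].round(3),'yang',np.degrees(np.arctan2(T[1,1],T[0,1])).round(1))
if len(sys.argv)>3: g=np.array(list(map(float,sys.argv[1:4]))); print('go tool',(T.T@(g-p)).round(4))
E
python3 st.py 0.5206 -0.1145 0.080
python3 - <<'E'
from h import *
im,d=grab('side'); cv2.imwrite('pics/side2.png',cv2.resize(im[100:330,220:480],None,fx=3,fy=3-.4)[...,::-1])
E
```

```text
t 3.1 p [ 0.5186 -0.1146  0.1471] q [ 0.54  0.37 -0.53  1.93  0.23  0.91  0.24] F [-0.4  0.6  0.2] M [-0.04 -0.02 -0.01] w 0.0849 gf 0.0
x [-0.347  0.938  0.002] y [ 0.938  0.347 -0.003] z [-0.004  0.001 -1.   ] yang 20.3
go tool [-0.0008  0.0021  0.0671]
```

View pics/side2.png

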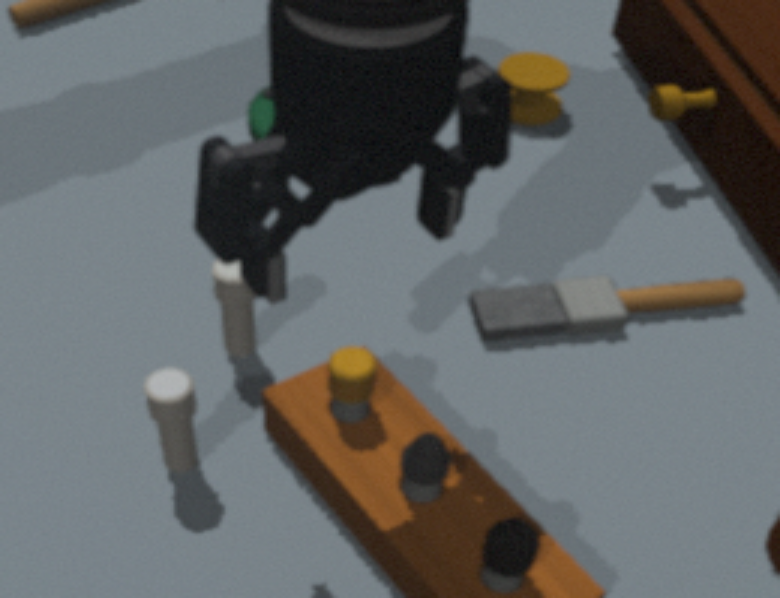

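The fingers straddle the brass head at crop (352,372). Before descending I'll check how close the nearer white look-alike is to the left finger.

```bash
python3 - <<'E'
from h import *
for p in((326,220),(367,243)):print(onz('top',*p,.088).round(3))
for p in((298,203),(277,246)):print(onz('side',*p,.088).round(3))
E
```

```text
[ 0.472 -0.025  0.088]
[ 0.426 -0.112  0.088]
[ 0.47  -0.022  0.088]
[ 0.425 -0.107  0.088]
```

arm_command --plan "-0.0008 0.002 0.02 0;0 0 0.02 0;0 0 0.017 0;0 0 0.01 0;0 0 0 0;0 0 0 0"

```text
clock: 3.9
tcp_pos: [0.5229, -0.1147, 0.0823]
orientation: [1.793, 2.579, 0.001]
contact_force: [-0.5, -0.1, 0.8]
grip_width: 0.0853
gripper_force: 0.0
```

arm_command --plan "0 0 0 0;0 0 0 0;0 0 0 0;0 0 0 0;0 0 0 0;0 0 0 0;0 0 0 0;0 0 0 0" --hand 1 --grip_force 40

```text
clock: 4.9
tcp_pos: [0.5223, -0.1147, 0.0817]
orientation: [-1.793, -2.58, 0.0]
contact_force: [0.2, -0.6, -0.5]
grip_width: -0.0002
gripper_force: 0.0
```

```bash
python3 st.py 0.5206 -0.1145 0.080
```

```text
t 4.9 p [ 0.5223 -0.1147  0.0817] q [ 0.5   0.46 -0.5   1.97  0.3   0.78  0.18] F [ 0.2 -0.6 -0.5] M [-0.02 -0.02  0.04] w -0.0002 gf 0.0
x [-0.349  0.937  0.   ] y [ 0.937  0.349 -0.   ] z [-0.  0. -1.] yang 20.4
go tool [ 0.0007 -0.0016  0.0017]
```

The gripper shut on nothing, so I'll look.

```bash
python3 - <<'E'
from h import *
im,d=grab('side'); a=cv2.resize(im[180:290,280:430],None,fx=4,fy=4)
im,d=grab('top'); b=cv2.resize(im[140:250,330:420],None,fx=4,fy=4)
cv2.imwrite('pics/s3.png',np.clip(np.hstack([a,b])[:,:800]*1.5,0,255).astype(np.uint8)[...,::-1])
E
```

```text
(no output)
```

View pics/s3.png

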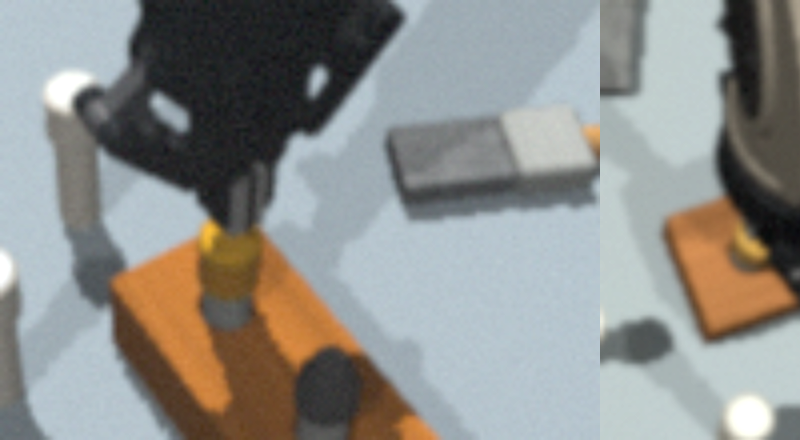

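```bash
python3 - <<'E'
from h import *
d=np.load('side.npz')['d']
for v in range(222,258,3):
    print(v,[ (u,*(world('side',u,v,float(d[v,u]))*1000).round().astype(int)) for u in (331,335,339,343,346)])
E
```

```text
222 [(331, np.int64(506), np.int64(-131), np.int64(158)), (335, np.int64(512), np.int64(-127), np.int64(152)), (339, np.int64(518), np.int64(-128), np.int64(152)), (343, np.int64(526), np.int64(-121), np.int64(142)), (346, np.int64(530), np.int64(-122), np.int64(142))]
225 [(331, np.int64(509), np.int64(-115), np.int64(132)), (335, np.int64(514), np.int64(-123), np.int64(140)), (339, np.int64(519), np.int64(-124), np.int64(141)), (343, np.int64(526), np.int64(-122), np.int64(136)), (346, np.int64(531), np.int64(-121), np.int64(134))]
228 [(331, np.int64(509), np.int64(-116), np.int64(125)), (335, np.int64(514), np.int64(-123), np.int64(133)), (339, np.int64(519), np.int64(-125), np.int64(134)), (343, np.int64(526), np.int64(-122), np.int64(130)), (346, np.int64(531), np.int64(-120), np.int64(126))]
231 [(331, np.int64(509), np.int64(-116), np.int64(118)), (335, np.int64(514), np.int64(-122), np.int64(125)), (339, np.int64(520), np.int64(-125), np.int64(127)), (343, np.int64(527), np.int64(-122), np.int64(122)), (346, np.int64(531), np.int64(-121), np.int64(120))]
234 [(331, np.int64(
[... 1394 characters left out ...]
np.int64(81)), (339, np.int64(521), np.int64(-125), np.int64(82)), (343, np.int64(528), np.int64(-123), np.int64(77)), (346, np.int64(540), np.int64(-101), np.int64(44))]
252 [(331, np.int64(510), np.int64(-118), np.int64(66)), (335, np.int64(515), np.int64(-124), np.int64(73)), (339, np.int64(521), np.int64(-125), np.int64(73)), (343, np.int64(529), np.int64(-122), np.int64(67)), (346, np.int64(538), np.int64(-109), np.int64(48))]
255 [(331, np.int64(511), np.int64(-113), np.int64(51)), (335, np.int64(516), np.int64(-120), np.int64(59)), (339, np.int64(522), np.int64(-123), np.int64(61)), (343, np.int64(532), np.int64(-111), np.int64(43)), (346, np.int64(537), np.int64(-114), np.int64(45))]
```

The shut fingertips are really at z ≈ 0.105, against about 0.068 expected from the reading, so the pose reads about 37 mm low. The x and y agree. I'll open, go 36 mm further down and check before closing.

arm_command --plan "0 0 0 0;0 0 0 0;0 0 0 0;0 0 0 0;0 0 0 0;0 0 0 0;0 -0.0015 0 0;0 0 0.012 0;0 0 0.012 0;0 0 0.012 0;0 0 0 0;0 0 0 0" --hand -1

```text
clock: 6.5
tcp_pos: [0.5211, -0.1151, 0.0457]
orientation: [-1.792, -2.58, -0.0]
contact_force: [-0.2, -0.2, 0.3]
grip_width: 0.0854
gripper_force: 0.0
```

```bash
python3 st.py 0.5206 -0.1145 0.045;python3 - <<'E'
from h import *
im,d=grab('side'); a=cv2.resize(im[170:290,260:430],None,fx=4,fy=4)
cv2.imwrite('pics/s4.png',np.clip(a*1.5,0,255).astype(np.uint8)[...,::-1])
E
```

```text
t 6.5 p [ 0.5211 -0.1151  0.0457] q [ 0.48  0.51 -0.47  2.    0.35  0.71  0.15] F [-0.2 -0.2  0.3] M [-0.07 -0.01  0.04] w 0.0854 gf 0.0
x [-0.349  0.937  0.   ] y [0.937 0.349 0.   ] z [-0.  0. -1.] yang 20.4
go tool [ 0.0007 -0.0002  0.0007]
```

View pics/s4.png

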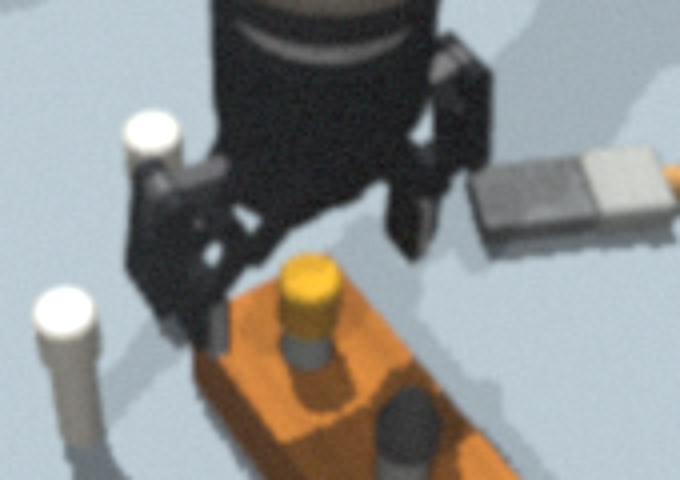

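The open fingers straddle the head, with the left tip at crop (210,348) and the right at (415,255). I'll read the tip heights from the depth.

```bash
python3 - <<'E'
from h import *
d=np.load('side.npz')['d']
for u,vs in((313,range(248,262,2)),(363,range(224,238,2)),(338,range(206,236,4))):
    print(u,[(v,*(world('side',u,v,float(d[v,u]))*1000).round().astype(int).tolist()) for v in vs])
E
```

```text
313 [(248, 478, -140, 114), (250, 478, -139, 108), (252, 477, -139, 103), (254, 478, -138, 96), (256, 477, -138, 91), (258, 477, -138, 86), (260, 481, -109, 37)]
363 [(224, 563, -103, 109), (226, 563, -105, 106), (228, 564, -105, 100), (230, 564, -105, 96), (232, 564, -106, 92), (234, 564, -108, 88), (236, 586, -47, 2)]
338 [(206, 510, -149, 211), (210, 511, -148, 202), (214, 514, -134, 178), (218, 514, -135, 170), (222, 515, -136, 162), (226, 545, -16, 2), (230, 543, -23, -1), (234, 523, -105, 93)]
```

arm_command --plan "0 0 0.005 0;0 0 0 0;0 0 0 0;0 0 0 0;0 0 0 0;0 0 0 0;0 0 0 0;0 0 0 0;0 0 0 0;0 0 0 0" --hand 1 --grip_force 30

```text
clock: 7.8
tcp_pos: [0.5212, -0.1152, 0.0409]
orientation: [1.792, 2.58, 0.0]
contact_force: [0.1, 0.6, 4.8]
grip_width: 0.0252
gripper_force: 29.9
```

```bash
python3 st.py 0.5206 -0.1145 0.045;python3 - <<'E'
from h import *
im,d=grab('side'); 
for u,vs in((326,range(230,258,2)),(332,range(230,258,2)),(338,range(230,258,2)),(344,range(230,258,2)),(350,range(230,258,2))):
    print(u,[(v,*(world('side',u,v,float(d[v,u]))*1000).round().astype(int).tolist(),im[v,u].tolist()) for v in vs[::2]])
E
```

```text
t 7.8 p [ 0.5212 -0.1152  0.0409] q [ 0.47  0.52 -0.47  2.    0.35  0.7   0.14] F [0.1 0.6 4.8] M [ 0.03 -0.06  0.01] w 0.0252 gf 29.9
x [-0.349  0.937 -0.   ] y [0.937 0.349 0.   ] z [ 0. -0. -1.] yang 20.4
go tool [ 0.0009 -0.0003 -0.0041]
326 [(230, 500, -124, 133, [19, 20, 23]), (234, 501, -118, 116, [23, 26, 29]), (238, 499, -127, 117, [28, 27, 31]), (242, 499, -129, 110, [29, 28, 28]), (246, 499, -128, 98, [18, 18, 17]), (250, 500, -128, 88, [23, 28, 25]), (254, 500, -128, 77, [36, 24, 24])]
332 [(230, 506, -135, 145, [21, 22, 23]), (234, 507, -136, 136, [19, 24, 24]), (238, 508, -130, 119, [20, 21, 24]), (242, 508, -131, 110, [30, 23, 22]), (246, 509, -129, 98, [55, 55, 56]), (250, 429, -482, 588, [57, 56, 56]), (254, 509, -129, 76, [51, 54, 53])]
338 [(230, 516, -133, 140, [78, 86, 87]), (234, 523, -107, 96, [135, 105, 47]), (238, 521, -114, 95, [156, 120, 41]), (242, 520, -121, 94, [170, 130, 37]), (246, 519, -125, 89, [91, 70, 26]), (250, 520, -125, 79, [76, 54, 24]), (254, 520, -124, 67, [70, 55, 33])]
344 [(230, 533, -105, 102, [16, 16, 18]), (234, 532, -108, 96, [23, 17, 15]), (238, 531, -114, 93, [73, 57, 27]), (242, 530, -120, 91, [74, 60, 28]), (246, 530, -120, 81, [60, 41, 23]), (250, 531, -118, 66, [89, 60, 33]), (254, 534, -111, 45, [62, 39, 23])]
350 [(230, 538, -119, 118, [24, 24, 23]), (234, 539, -118, 107, [34, 36, 38]), (238, 540, -117, 96, [54, 53, 54]), (242, 541, -116, 83, [51, 53, 51]), (246, 541, -117, 74, [83, 65, 55]), (250, 545, -106, 46, [114, 74, 36]), (254, 543, -114, 47, [98, 65, 33])]
```

Brass is held (25.2 mm wide, 30 N). I'll firm up the grip, lift straight up and weigh it.

arm_command --plan "0 0 0 0;0 0 0 0;0 0 -0.005 0;0 0 -0.01 0;0 0 -0.02 0;0 0 -0.02 0;0 0 -0.02 0;0 0 -0.02 0;0 0 -0.02 0;0 0 -0.01 0;0 0 0 0;0 0 0 0" --grip_force 60

```text
clock: 9.35
tcp_pos: [0.5202, -0.1152, 0.1649]
orientation: [-1.792, -2.579, 0.001]
contact_force: [-0.3, 0.2, -3.8]
grip_width: 0.0241
gripper_force: 59.1
```

```bash
python3 st.py 0.5708 0.2175 0.166
```

```text
t 9.35 p [ 0.5202 -0.1152  0.1649] q [ 0.55  0.34 -0.54  1.91  0.22  0.95  0.26] F [-0.3  0.2 -3.8] M [-0.   -0.04  0.  ] w 0.0241 gf 59.1
x [-0.349  0.937  0.001] y [ 0.937  0.349 -0.001] z [-0.001  0.    -1.   ] yang 20.4
go tool [ 0.2942  0.1634 -0.0011]
```

arm_command --plan "0.0125 0.007 0 0;0.025 0.0139 0 0;0.025 0.0139 0 0;0.025 0.0139 0 0;0.025 0.0139 0 0;0.025 0.0139 0 0;0.025 0.0139 0 0;0.025 0.0139 0 0;0.025 0.0139 0 0;0.025 0.0139 0 0;0.025 0.0139 0 0;0.02 0.011 0 0;0.0117 0.0063 0 0;0 0 0 0;0 0 0 0;0 0 0 0"

```text
clock: 11.35
tcp_pos: [0.5715, 0.2161, 0.1656]
orientation: [1.795, 2.578, -0.001]
contact_force: [0.4, -1.2, -2.7]
grip_width: 0.0236
gripper_force: 59.1
```

```bash
python3 st.py 0.5708 0.2175 0.166;python3 - <<'E'
from h import *
s,d=grab('side'); t,d=grab('top')
a=cv2.resize(s[50:170,280:380],None,fx=4,fy=4); b=cv2.resize(t[110:230,170:270],None,fx=4,fy=4)
cv2.imwrite('pics/s5.png',np.clip(np.hstack([a,b])*1.5,0,255).astype(np.uint8)[...,::-1])
E
```

```text
t 11.35 p [0.5715 0.2161 0.1656] q [-0.01  0.48 -0.6   1.73  0.31  1.03 -0.37] F [ 0.4 -1.2 -2.7] M [-0.07  0.   -0.03] w 0.0236 gf 59.1
x [-0.347  0.938 -0.001] y [ 0.938  0.347 -0.   ] z [-0.    -0.001 -1.   ] yang 20.3
go tool [ 0.0015 -0.0002 -0.0004]
```

View pics/s5.png

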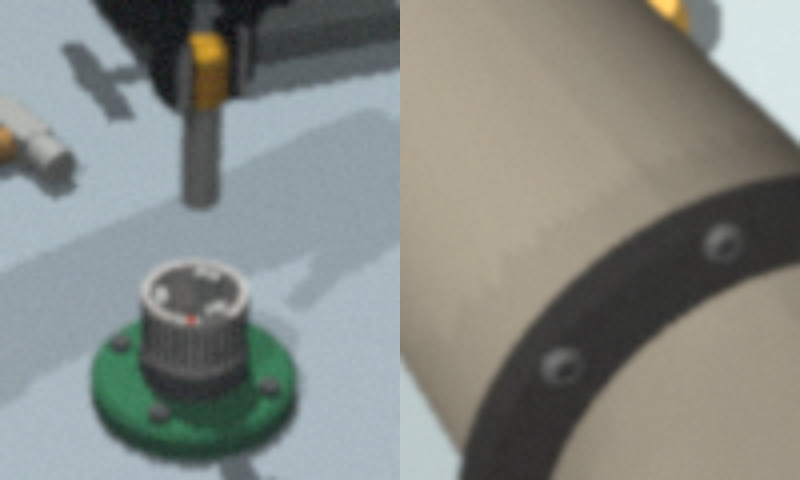

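The mandrel hangs in the side view at crop (205,45)–(201,205), above the sleeve ring at (195,290). I'll check its tilt and position from the depth.

```bash
cat > ax.py <<'E'
from h import *
from scipy.optimize import least_squares
def axis(v0,v1,u0,u1,rad,z0,z1,c):
    d=np.load('side.npz')['d']
    q=np.array([world('side',u,v,float(d[v,u])) for v in range(v0,v1) for u in range(u0,u1) if d[v,u]>0])
    q=q[(np.hypot(q[:,0]-c[0],q[:,1]-c[1])<.035)&(q[:,2]>z0)&(q[:,2]<z1)]
    zm=q[:,2].mean()
    f=lambda p: np.hypot(q[:,0]-p[0]-p[2]*(q[:,2]-zm),q[:,1]-p[1]-p[3]*(q[:,2]-zm))-rad
    s=least_squares(f,[*c,0,0],loss='soft_l1',f_scale=.002); p=s.x
    print(len(q),'xy@z',round(zm,3),p[:2].round(4),'tilt',p[2:].round(3),'zrange',q[:,2].min().round(3),q[:,2].max().round(3),'res',np.median(abs(s.fun)).round(4))
E
python3 - <<'E'
from ax import *
axis(78,105,322,338,.010,.125,.19,(.571,.217))
axis(115,145,310,345,.029,.036,.069,(.571,.217))
im=np.load('side.npz')['im'].astype(int)
for v in(80,86,92,97): print(v,im[v,318:342].sum(1).tolist())
c=eyes.calibration('side')
for z in(.125,.13,.135): print(z,onz('side',329.9,99.9,z).round(4))
E
```

```text
229 xy@z 0.16 [0.571  0.2185] tilt [ 0.005 -0.007] zrange 0.13 0.19 res 0.0006
482 xy@z 0.055 [0.5688 0.2175] tilt [-0.03  -0.042] zrange 0.036 0.069 res 0.0014
80 [356, 362, 363, 357, 364, 357, 338, 277, 170, 118, 143, 155, 163, 164, 170, 144, 176, 266, 348, 368, 365, 357, 363, 364]
86 [361, 359, 366, 357, 360, 362, 332, 258, 179, 157, 163, 169, 170, 173, 158, 155, 196, 281, 343, 368, 358, 358, 359, 354]
92 [363, 360, 362, 360, 362, 361, 336, 254, 175, 164, 167, 163, 172, 163, 160, 158, 216, 304, 342, 337, 319, 320, 314, 323]
97 [357, 368, 360, 366, 359, 359, 338, 257, 174, 167, 171, 172, 173, 162, 150, 160, 191, 275, 312, 317, 322, 313, 320, 319]
0.125 [0.5731 0.2271 0.125 ]
0.13 [0.5716 0.2194 0.13  ]
0.135 [0.57   0.2118 0.135 ]
```

arm_command --plan "0 -0.001 0.01 0;0 0 0.015 0;0 0 0.015 0;0 0 0.015 0;0 0 0.015 0;0 0 0.012 0;0 0 0.01 0;0 0 0.008 0;0 0 0.004 0;0 0 0 0;0 0 0 0"

```text
clock: 12.82
tcp_pos: [0.5708, 0.2173, 0.0621]
orientation: [1.793, 2.58, 0.001]
contact_force: [0.3, 0.1, -3.2]
grip_width: 0.0239
gripper_force: 59.2
```

```bash
python3 st.py
```

```text
t 12.825 p [0.5708 0.2173 0.0621] q [-0.06  0.6  -0.55  1.8   0.41  0.85 -0.45] F [ 0.3  0.1 -3.2] M [0.05 0.01 0.03] w 0.0239 gf 59.2
x [-0.349  0.937  0.   ] y [0.937 0.349 0.001] z [ 0.001  0.    -1.   ] yang 20.4
```

arm_command --plan "0 0 0.002 0;0 0 0.002 0;0 0 0.001 0;0 0 0 0"

```text
clock: 13.32
tcp_pos: [0.5704, 0.2171, 0.0566]
orientation: [-1.793, -2.58, 0.0]
contact_force: [0.5, 0.2, -4.2]
grip_width: 0.0242
gripper_force: 59.2
```

arm_command --plan "0 0 0.001 0;0 0 0.001 0;0 0 0 0"

```text
clock: 13.7
tcp_pos: [0.5704, 0.2171, 0.0546]
orientation: [-1.793, -2.58, 0.0]
contact_force: [0.8, -0.5, -3.3]
grip_width: 0.0237
gripper_force: 59.2
```

arm_command --plan "0 0 0.001 0;0 0 0 0;0 0 0 0"

```text
clock: 14.08
tcp_pos: [0.5706, 0.2173, 0.0541]
orientation: [1.793, 2.58, 0.001]
contact_force: [-1.0, -0.1, 3.2]
grip_width: 0.0242
gripper_force: 59.6
```

It touches the floor: Fz rose by about 6 N at the expected height. Releasing.

arm_command --plan "0 0 0 0;0 0 0 0;0 0 0 0;0 0 0 0;0 0 0 0;0 0 0 0;0 0 -0.01 0;0 0 -0.02 0;0 0 -0.02 0;0 0 -0.02 0;0 0 -0.01 0;0 0 0 0" --hand -1

```text
clock: 15.58
tcp_pos: [0.571, 0.2173, 0.1347]
orientation: [1.792, 2.579, 0.002]
contact_force: [-0.2, -0.2, -0.2]
grip_width: 0.0856
gripper_force: 0.0
```

```bash
python3 st.py;python3 - <<'E'
from ax import *
im,d=grab('side')
cv2.imwrite('pics/s6.png',np.clip(cv2.resize(im[40:170,260:400],None,fx=4,fy=4)*1.5,0,255).astype(np.uint8)[...,::-1])
axis(98,125,318,345,.013,.078,.102,(.571,.218))
axis(115,145,310,345,.029,.036,.066,(.571,.218))
E
```

```text
t 15.575 p [0.571  0.2173 0.1347] q [-0.03  0.52 -0.59  1.75  0.34  0.97 -0.4 ] F [-0.2 -0.2 -0.2] M [-0.03 -0.    0.05] w 0.0856 gf 0.0
x [-0.348  0.937 -0.   ] y [0.937 0.348 0.002] z [ 0.002  0.    -1.   ] yang 20.4
106 xy@z 0.091 [0.5702 0.2193] tilt [-0.007  0.015] zrange 0.079 0.102 res 0.0007
355 xy@z 0.052 [0.5691 0.2185] tilt [-0.035  0.   ] zrange 0.036 0.066 res 0.0009
```

View pics/s6.png

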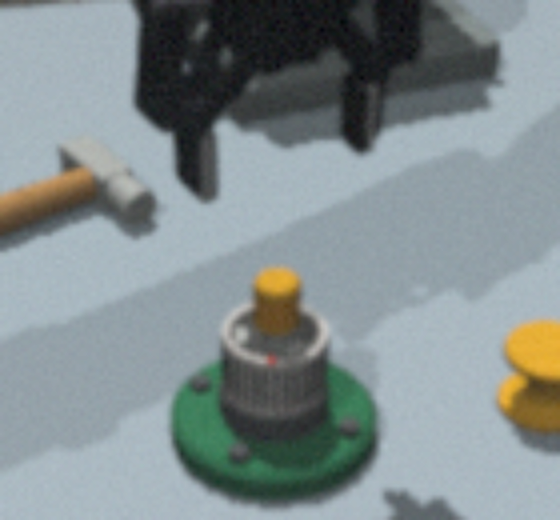

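The mandrel stands upright in the chuck, with its head at crop (277,300) and the sleeve's red mark at (272,358). Now I'll turn the wrist back 115° so there is room for a long clockwise sweep.

arm_command --plan "0 0 0 -5;0 0 0 -10;0 0 0 -10;0 0 0 -10;0 0 0 -10;0 0 0 -10;0 0 0 -10;0 0 0 -10;0 0 0 -10;0 0 0 -10;0 0 0 -10;0 0 0 -10;0 0 0 0;0 0 0 0"

```text
clock: 17.38
tcp_pos: [0.5702, 0.217, 0.1332]
orientation: [1.207, -2.899, -0.0]
contact_force: [-0.3, 0.4, -0.5]
grip_width: 0.0856
gripper_force: 0.0
```

```bash
python3 st.py .570 .217 .017
```

```text
t 17.375 p [0.5702 0.217  0.1332] q [ 0.26  0.68 -1.04  1.74  0.64  1.11  1.37] F [-0.3  0.4 -0.5] M [-0.03 -0.02 -0.03] w 0.0856 gf 0.0
x [-0.704 -0.71   0.001] y [-0.71   0.704  0.001] z [-0.001 -0.    -1.   ] yang 135.2
go tool [0.000e+00 1.000e-04 1.162e-01]
```

arm_command --plan "0 0 0.01 0;0 0 0.018 0;0 0 0.018 0;0 0 0.018 0;0 0 0.018 0;0 0 0.014 0;0 0 0.01 0;0 0 0.006 0;0 0 0.004 0;0 0 0 0;0 0 0 0"

```text
clock: 18.75
tcp_pos: [0.5707, 0.2173, 0.0181]
orientation: [-1.212, 2.898, -0.0]
contact_force: [0.5, 0.2, 0.1]
grip_width: 0.0856
gripper_force: 0.0
```

arm_command --plan "0 0 0 0;0 0 0 0;0 0 0 0;0 0 0 0;0 0 0 0;0 0 0 0;0 0 0 0" --hand 1 --grip_force 40

```text
clock: 19.62
tcp_pos: [0.5699, 0.218, 0.0184]
orientation: [-1.214, 2.898, 0.001]
contact_force: [-3.1, -1.2, 4.8]
grip_width: 0.0574
gripper_force: 42.6
```

```bash
python3 st.py .570 .217 .017;python3 - <<'E'
from ax import *
im,d=grab('side')
cv2.imwrite('pics/s7.png',np.clip(cv2.resize(im[70:170,270:390],None,fx=5,fy=5)*1.5,0,255).astype(np.uint8)[...,::-1])
E
```

```text
t 19.625 p [0.5699 0.218  0.0184] q [ 0.18  0.81 -0.93  1.81  0.79  0.95  1.27] F [-3.1 -1.2  4.8] M [0.12 0.7  0.04] w 0.0574 gf 42.6
x [-0.702 -0.713 -0.   ] y [-0.713  0.702  0.001] z [-0.     0.001 -1.   ] yang 135.4
go tool [ 0.0006 -0.0008  0.0014]
```

View pics/s7.png

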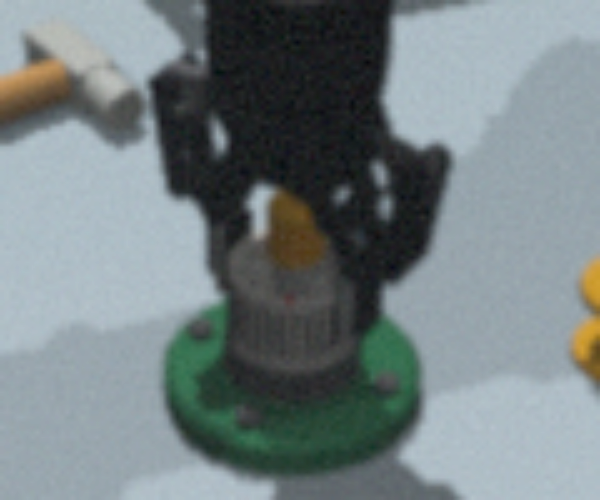

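The fingers hold the sleeve on both sides, at crop (225,280) and (370,300). The width reads 57.4 mm and the head at (295,230) is clear. I'll start with a small test turn.

arm_command --plan "0 0 0 0;0 0 0 0;0 0 0 3;0 0 0 4;0 0 0 4;0 0 0 4;0 0 0 0" --grip_force 70

```text
clock: 20.55
tcp_pos: [0.5698, 0.2181, 0.0186]
orientation: [0.823, -3.032, -0.001]
contact_force: [-4.1, -0.2, 6.1]
grip_width: 0.0569
gripper_force: 73.5
```

```bash
python3 st.py .570 .217 .017
```

```text
t 20.55 p [0.5698 0.2181 0.0186] q [ 0.15  0.78 -0.87  1.81  0.75  0.92  1.04] F [-4.1 -0.2  6.1] M [ 0.09  0.84 -0.13] w 0.0569 gf 73.5
x [-0.863 -0.506 -0.   ] y [-0.506  0.863  0.001] z [-0.     0.001 -1.   ] yang 120.4
go tool [ 0.0004 -0.001   0.0016]
```

arm_command --plan "0 0 0 5;0 0 0 7;0 0 0 7;0 0 0 7;0 0 0 7;0 0 0 7;0 0 0 7;0 0 0 7;0 0 0 7;0 0 0 7;0 0 0 7;0 0 0 0"

```text
clock: 22.05
tcp_pos: [0.5699, 0.2183, 0.0186]
orientation: [-1.192, -2.907, -0.001]
contact_force: [-3.4, 0.1, 7.2]
grip_width: 0.0565
gripper_force: 74.0
```

```bash
python3 st.py .570 .217 .017; python3 - <<'E'
from h import *
im,d=grab('side'); b=im[95:150,305:355].astype(int)
m=(b[...,0]>1.6*b[...,1])&(b[...,0]>1.6*b[...,2])&(b[...,0]>50); v,u=np.nonzero(m); print('red',[(x+305,y+95,b[y,x].tolist()) for x,y in zip(u,v)][:12])
E
```

```text
t 22.05 p [0.5699 0.2183 0.0186] q [-0.04  0.68 -0.59  1.82  0.51  0.8  -0.09] F [-3.4  0.1  7.2] M [ 0.15  0.63 -0.24] w 0.0565 gf 74.0
x [-0.712  0.702  0.   ] y [0.702 0.712 0.001] z [ 0.     0.001 -1.   ] yang 45.4
go tool [-0.001  -0.0009  0.0016]
red []
```

arm_command --plan "0 0 0 4;0 0 0 7;0 0 0 7;0 0 0 7;0 0 0 7;0 0 0 7;0 0 0 7;0 0 0 4;0 0 0 0"

```text
clock: 23.22
tcp_pos: [0.5701, 0.2184, 0.0186]
orientation: [-2.307, -2.131, -0.001]
contact_force: [-3.4, 0.3, 7.9]
grip_width: 0.0569
gripper_force: 74.0
```

arm_command --plan "0 0 0 4;0 0 0 4;0 0 0 4;0 0 0 0"

```text
clock: 23.72
tcp_pos: [0.5702, 0.2183, 0.0186]
orientation: [-2.517, -1.878, -0.001]
contact_force: [-2.6, 1.8, 5.2]
grip_width: 0.0569
gripper_force: 74.0
```

```bash
python3 st.py .570 .217 .017; python3 - <<'E'
from ax import *
im,d=grab('side')
axis(98,125,318,345,.013,.078,.102,(.571,.218))
E
```

```text
t 23.725 p [0.5702 0.2183 0.0186] q [-0.22  0.63 -0.33  1.83  0.29  0.73 -1.  ] F [-2.6  1.8  5.2] M [ 0.01  0.38 -0.19] w 0.0569 gf 74.0
x [0.285 0.959 0.001] y [ 0.959 -0.285  0.   ] z [ 0.     0.001 -1.   ] yang -16.5
go tool [-0.0013  0.0002  0.0016]
132 xy@z 0.091 [0.5707 0.2197] tilt [-0.     0.002] zrange 0.078 0.102 res 0.0016
```

arm_command --plan "0 0 0 4;0 0 0 4;0 0 0 4;0 0 0 0"

```text
clock: 24.28
tcp_pos: [0.5702, 0.2183, 0.0186]
orientation: [-2.7, -1.605, -0.001]
contact_force: [-3.4, 0.6, 6.2]
grip_width: 0.0566
gripper_force: 74.1
```

```bash
python3 st.py
```

```text
t 24.275 p [0.5702 0.2183 0.0186] q [-0.26  0.62 -0.28  1.84  0.24  0.72 -1.17] F [-3.4  0.6  6.2] M [-0.06  0.35 -0.13] w 0.0566 gf 74.1
x [0.478 0.879 0.001] y [ 0.879 -0.478 -0.   ] z [ 0.     0.001 -1.   ] yang -28.5
```

arm_command --plan "0 0 0 4;0 0 0 4;0 0 0 4;0 0 0 0"

```text
clock: 24.78
tcp_pos: [0.5702, 0.2183, 0.0186]
orientation: [-2.852, -1.316, -0.001]
contact_force: [-3.3, 1.3, 6.5]
grip_width: 0.0569
gripper_force: 74.2
```

```bash
python3 st.py
```

```text
t 24.775 p [0.5702 0.2183 0.0186] q [-0.3   0.61 -0.22  1.84  0.2   0.71 -1.34] F [-3.3  1.3  6.5] M [-0.14  0.36  0.19] w 0.0569 gf 74.2
x [0.649 0.761 0.001] y [ 0.761 -0.649 -0.   ] z [ 0.     0.001 -1.   ] yang -40.5
```

arm_command --plan "0 0 0 3;0 0 0 3;0 0 0 0"

```text
clock: 25.15
tcp_pos: [0.5702, 0.2183, 0.0186]
orientation: [-2.917, -1.166, -0.001]
contact_force: [-3.4, -0.1, 6.7]
grip_width: 0.0571
gripper_force: 74.3
```

```bash
python3 st.py
```

```text
t 25.15 p [0.5702 0.2183 0.0186] q [-0.32  0.61 -0.2   1.84  0.17  0.71 -1.43] F [-3.4 -0.1  6.7] M [-0.21  0.35  0.28] w 0.0571 gf 74.3
x [0.725 0.689 0.001] y [ 0.689 -0.725 -0.   ] z [ 0.001  0.001 -1.   ] yang -46.4
```

arm_command --plan "0 0 0 3;0 0 0 3;0 0 0 0"

```text
clock: 25.52
tcp_pos: [0.5703, 0.2182, 0.0186]
orientation: [-2.974, -1.012, -0.001]
contact_force: [-2.7, -0.0, 7.2]
grip_width: 0.0566
gripper_force: 74.4
```

```bash
python3 st.py
```

```text
t 25.525 p [0.5703 0.2182 0.0186] q [-0.34  0.61 -0.17  1.84  0.15  0.7  -1.51] F [-2.7 -0.   7.2] M [-0.14  0.34  0.47] w 0.0566 gf 74.4
x [0.792 0.61  0.001] y [ 0.61  -0.792 -0.   ] z [ 0.001  0.    -1.   ] yang -52.4
```

arm_command --plan "0 0 0 3;0 0 0 3;0 0 0 0" --grip_force 90

```text
clock: 25.9
tcp_pos: [0.5703, 0.2182, 0.0187]
orientation: [-3.023, -0.856, -0.001]
contact_force: [-3.4, 0.3, 7.7]
grip_width: 0.0562
gripper_force: 93.6
```

```bash
python3 st.py
```

```text
t 25.9 p [0.5703 0.2182 0.0187] q [-0.36  0.61 -0.15  1.84  0.13  0.7  -1.6 ] F [-3.4  0.3  7.7] M [-0.27  0.5   0.61] w 0.0562 gf 93.6
x [0.852 0.524 0.001] y [ 0.524 -0.852  0.   ] z [ 0.001  0.    -1.   ] yang -58.4
```

arm_command --plan "0 0 0 3;0 0 0 3;0 0 0 0"

```text
clock: 26.28
tcp_pos: [0.5703, 0.2182, 0.0187]
orientation: [-3.063, -0.697, -0.001]
contact_force: [-3.1, 0.6, 7.9]
grip_width: 0.0569
gripper_force: 93.8
```

```bash
python3 st.py
```

```text
t 26.275 p [0.5703 0.2182 0.0187] q [-0.38  0.61 -0.12  1.84  0.11  0.7  -1.68] F [-3.1  0.6  7.9] M [-0.3   0.43  0.87] w 0.0569 gf 93.8
x [0.901 0.433 0.001] y [ 0.433 -0.901  0.   ] z [ 0.001  0.    -1.   ] yang -64.3
```

arm_command --plan "0 0 0 2;0 0 0 2;0 0 0 0;0 0 0 0"

```text
clock: 26.78
tcp_pos: [0.5703, 0.2182, 0.0188]
orientation: [-3.085, -0.591, -0.001]
contact_force: [-2.8, 0.9, 8.5]
grip_width: 0.0564
gripper_force: 93.8
```

```bash
python3 st.py
```

```text
t 26.775 p [0.5703 0.2182 0.0188] q [-0.39  0.6  -0.1   1.85  0.09  0.7  -1.74] F [-2.8  0.9  8.5] M [-0.31  0.49  0.96] w 0.0564 gf 93.8
x [0.929 0.37  0.001] y [ 0.37  -0.929  0.   ] z [ 0.001  0.    -1.   ] yang -68.3
```

arm_command --plan "0 0 0 0;0 0 0 0;0 0 0 0;0 0 0 0;0 0 0 0;0 0 0 0;0 0 -0.01 0;0 0 -0.02 0;0 0 -0.02 0;0 0 -0.02 0;0 0 -0.02 0;0 0 -0.02 0;0 0 -0.02 0;0 0 -0.02 0;0 0 0 0;0 0 0 0" --hand -1

```text
clock: 28.78
tcp_pos: [0.5702, 0.217, 0.1677]
orientation: [3.087, 0.583, -0.0]
contact_force: [-0.0, 0.0, -0.1]
grip_width: 0.0853
gripper_force: 0.0
```

```bash
python3 st.py; python3 - <<'E'
from ax import *
s,d=grab('side'); t,_=grab('top')
a=cv2.resize(s[80:160,285:375],None,fx=8,fy=7)
cv2.imwrite('pics/s8.png',np.clip(a*1.5,0,255).astype(np.uint8)[...,::-1])
axis(98,125,318,345,.013,.078,.102,(.571,.218))
axis(115,145,310,345,.029,.036,.066,(.571,.218))
E
```

```text
t 28.775 p [0.5702 0.217  0.1677] q [-0.38  0.41 -0.11  1.75  0.05  0.98 -1.71] F [-0.   0.  -0.1] M [ 0.01 -0.01  0.01] w 0.0853 gf 0.0
x [ 0.931  0.365 -0.   ] y [ 0.365 -0.931  0.   ] z [ 0. -0. -1.] yang -68.6
105 xy@z 0.09 [0.5695 0.22  ] tilt [ 0.001 -0.008] zrange 0.078 0.101 res 0.0005
352 xy@z 0.053 [0.5693 0.2186] tilt [ 0.021 -0.023] zrange 0.036 0.066 res 0.0009
```

View pics/s8.png

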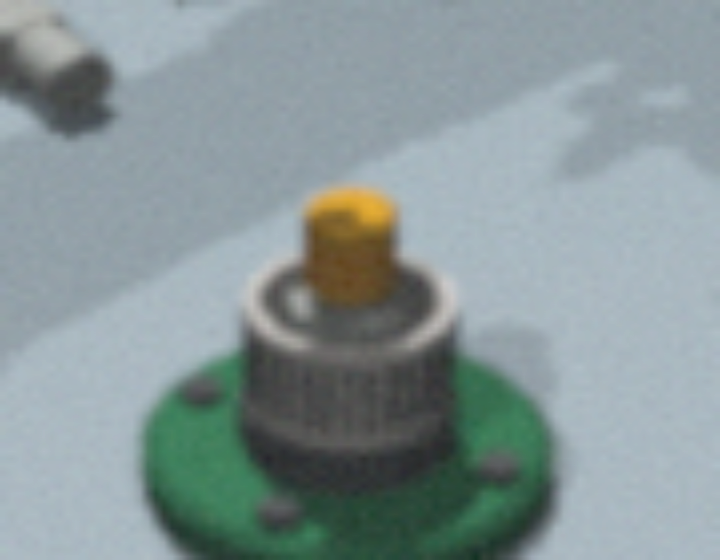

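The mandrel stands upright and centred, with its head at (350,245). The left jaw at (300,300) is against the shank and the red mark has turned out of sight to the back. The last measured torque was about 0.96 N m, and the gripper is open and clear.

```bash
python3 -c "
from bench import ticket; print(ticket.hand_in())"
```

```text
the job is handed in; nothing more can be done
None
```

The brass mandrel stands upright in the middle of the chuck, clamped at a measured final torque of about 0.96 N m; the gripper is clear, the other two mandrels were left in the block, and the job was handed in at about 29 s.

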